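# Lay out the hardness-test queue

### The job

Lay out the test queue on the black mat: first set the steel reference block on the white ring in the middle of the mat, then stand the amber specimen midway between the block and the yellow bar, then the green specimen midway between the block and the blue bar, and last of all put the black cover with the red knob squarely on top of the block. Set each thing down gently and upright, never dropping it, in one line along the middle of the mat. Leave the bottle, the loupe and the white dish where they are.

Things in the scene. Friction and masses are not known exactly. Their poses are not given: they have to be found in the camera images.
- mat: Black staging mat fixed on the table, 130 mm (its x) by 330 mm (its y, the long way) and 4 mm thick; origin at the centre of its underside, z up. A thin white painted ring of 68 mm diameter marks its middle.
- bar_yellow: Yellow bar fixed across one end of the mat: 110 mm (its x, across the mat) by 16 mm (its y), 10 mm high above the mat; origin at the centre of its underside, 150 mm from the mat's centre along the mat's long middle line. Which end is yellow varies.
- bar_blue: Blue bar fixed across the other end of the mat, of the same size and with the same origin as the yellow one.
- block_mid (a point): Centre, half-way up, of the steel reference block: a loose bare-steel disc 50 mm in diameter and 24 mm high, about 0.36 kg, standing on the table with its z axis up.
- amber_mid (a point): Centre, half-way up, of the amber specimen: a loose amber (orange-yellow) resin cylinder 40 mm in diameter and 28 mm high, about 50 g, with a grey metal square in its top; z axis up.
- green_mid (a point): Centre, half-way up, of the green specimen: a loose green resin cylinder 40 mm in diameter and 28 mm high, about 50 g, with a grey metal square in its top; z axis up.
- cover_mid (a point): Point on the axis, half-way up (16 mm above the underside), of the loose cover: a flat black disc 54 mm in diameter and 8 mm thick, with a red cylindrical knob 24 mm in diameter and 24 mm high on its middle (32 mm high in all), about 60 g; z axis up. It is to be held by the knob.
- bottle_mid (a point): Bystander: centre, half-way up, of a small white plastic bottle with a blue cap, 32 mm in diameter, 70 mm high.
- loupe_mid (a point): Bystander: centre, half-way up, of a plain black loupe with a glass top, a round stand magnifier up to 42 mm in diameter and 45 mm high.
- dish_mid (a point): Bystander: centre, half-way up, of an empty open white ceramic dish, 72 mm in diameter and 14 mm high.
Mind the look-alikes: they are no part of the job. There is more than one size of the part that bears green_mid; the job needs the largest. Of the things that look like the part that bears block_mid, the smaller one is meant.

How it is judged (in metres and radians):
On the way, in this order (a step that is already met when the one before it is completed fails the run):
1. the steel block stands released on the white ring in the middle of the mat (horizontal distance between block_mid and mat below 0.012 m and z of block_mid in the frame of mat between 0.0135 and 0.02 m and contact force between the fingers and block below 0.1 N and linear speed of block below 0.03 m/s and angular speed of block below 0.3 rad/s and angle between block_mid's own z axis and vertical below 0.1 rad), for 0.2 s.
2. the amber specimen stands released midway between the block and the yellow bar (horizontal distance between amber_mid and block_mid between 0.06 and 0.09 m and horizontal distance between amber_mid and bar_yellow between 0.06 and 0.09 m and x of amber_mid in the frame of mat between -0.015 and 0.015 m and z of amber_mid in the frame of mat between 0.0155 and 0.022 m and contact force between the fingers and amber below 0.1 N and linear speed of amber below 0.03 m/s and angular speed of amber below 0.3 rad/s and angle between amber_mid's own z axis and vertical below 0.1 rad), for 0.2 s.
3. the green specimen stands released midway between the block and the blue bar (horizontal distance between green_mid and block_mid between 0.06 and 0.09 m and horizontal distance between green_mid and bar_blue between 0.06 and 0.09 m and x of green_mid in the frame of mat between -0.015 and 0.015 m and z of green_mid in the frame of mat between 0.0155 and 0.022 m and contact force between the fingers and green below 0.1 N and linear speed of green below 0.03 m/s and angular speed of green below 0.3 rad/s and angle between green_mid's own z axis and vertical below 0.1 rad), for 0.2 s.
4. the cover lies released on top of the block (horizontal distance between cover_mid and block_mid below 0.01 m and z of cover_mid in the frame of block_mid between 0.024 and 0.032 m and contact force between the fingers and cover below 0.1 N and linear speed of cover below 0.03 m/s and angular speed of cover below 0.3 rad/s and angle between cover_mid's own z axis and vertical below 0.1 rad), for 0.2 s.
At the end, for the whole second after the job is handed in: Block within 12 mm of the mat's centre; each specimen 60 to 90 mm, centre to centre, from the block and from its bar, within 15 mm of the mat's middle line; cover on the block within 10 mm of its axis; all upright within 0.1 rad, released, at rest (all of step 1 and all of step 2 and all of step 3 and all of step 4); the robot touches nothing.
It fails at once if the bottle, the loupe or the dish was moved by more than 20 mm (distance of any of bottle_mid, loupe_mid, dish_mid from where it was at the start of the episode above 0.02 m).
It fails at once if one of the four things was dropped (fell free by more than about 20 mm) ((contact force between the fingers and block below 0.05 N and linear speed of block above 0.6 m/s) or (contact force between the fingers and amber below 0.05 N and linear speed of amber above 0.6 m/s) or (contact force between the fingers and green below 0.05 N and linear speed of green above 0.6 m/s) or (contact force between the fingers and cover below 0.05 N and linear speed of cover above 0.6 m/s)).
It also fails if it takes over 102 s, if anything falls off the work surface, if the arm or the gripper's body presses on something with over 40 N, if the wrist force passes 120 N, or if a joint passes its speed limit or range.

### The arm

A 6-joint arm with a two-finger parallel gripper is mounted at the origin on the work surface. World frame = base frame: x ahead of the robot, y to its left, z up, the work surface at z = 0. Lengths are in mm, angles in rad, forces in N, time in s.
With the tool pointing down it reaches from about 400 to 925 mm from the base axis. Payload 12.5 kg.
Tool frame: the origin (TCP) lies midway between the tips of the shut fingers; the grasp point (between the pads) lies env.grasp_offset behind it (env.grasp_offset is the distance from the TCP to the grasp point, in mm); x points along the fingers, y is the direction in which the jaws open and shut, and the axes are right-handed (so a half turn about x gives the same grasp; the last joint's range is limited). The gripper opens to 95 mm and grips with 3 to 60 N. Pads are 20 mm wide; open, the fingers measure 119 mm over their backs; the gripper's body (75 mm by 180 mm) begins 59 mm behind the grasp point.
Start: joints at [-1.382, 0.491, 1.559, -0, 1.092, -0.106], TCP at [181.616, -598.049, 214.661] pointing down, gripper open.
Joint ranges: [-3.1, 3.1], [-0.84, 2.19], [0.05, 2.79], [-1.13, 4.28], [0.06, 2.93], [-2.69, 2.69]. Speed limits (rad/s): [2.22, 2.22, 2.79, 3.14, 3.14, 3.14].

### API

Orientations are given as [roll, pitch, yaw] about the fixed x, y, z axes, in that order (R = Rz(yaw) Ry(pitch) Rx(roll)).
In Python, from cell import env gives the robot as it stands.
- The arm moves only by the tool apply_moves, never from a script. Its arguments are lists of equal length, an entry for each row: "offset": the shift along the world's x, y, z in units of 25 mm (1.0 is 25 mm), a list of three; "yaw": the turn about the world's z in units of 6 degrees (1.0 is 6 degrees); "jaw": the closure, from -1 (fully open) to 1 (shut), so that 0 is half open. A call has 1 to 20 rows; each row is the pose to reach, as a shift and turn from the pose measured when the call began; what a row does not reach only later rows make up. A row lasts 1/8 s, in which the tool goes at most 62.5 mm and 10.7 degrees, less where a joint would pass 70% of its speed; a pose out of reach is approached as far as the arm can. A call with a gripper value outside its range is refused whole. The fingers move at their own pace and stop on an object; the grip force is fixed at half the most. Time passes only in rows, so rows that repeat a pose let the fingers close. It gives the time, the measured TCP pose, the force and the opening at its end, in the units of the state.
- env.state(): the state, without advancing time (a new reading comes with each control period).
- env.read_camera(name): name is "side" or "top" or "wrist"; returns a dict with "frame" (400x640x3 uint8, red, green, blue), "fx", "fy", "cx", "cy" (pixels), "distortion" ([k1, k2, p1, p2, k3] as OpenCV has them; the pictures are not rectified), "xyz" and "rotation" of the camera in the world; the wrist camera has in their place "hand_eye" (4x4, takes a point from camera to tool coordinates, whose origin is the TCP and whose axes are the tool frame's). Camera axes: x right, y down, z forward; pixel columns grow to the right and rows downward; lengths in mm; the calibration is good to about 2 mm. A picture is of the moment at which its call begins: read the wrist's pose just before it. There is no depth.
- env.job_done(): hands the job in, once; it reports no verdict.
The state is a dict: "t": time; "joints": joint angles; "qvel": joint speeds; "tau": joint torques, N m; "eef_pos": TCP position; "tcp_rot": TCP orientation; "ft_force": force on the tool from outside, world axes, zero at the start; "moment": the same for the moment, N m; "opening": opening from 0.0 (shut) to 1.0 (fully open).
Only numpy, scipy, OpenCV 4.12 (cv2) and the standard library are available. Lean on these libraries where they do the work, as an engineer would, in place of code of your own. Each camera call takes 0.05 s, during which the arm holds its last target.

## Working session

There is one attempt and no reset: what is moved stays moved. The work goes in short steps, Python scripts to look and compute and a tool call to move; the robot and the scene stay as the last step left them, time stands still between calls to the robot, and variables do not carry over. Pictures are saved under pics/ and viewed, and the job is handed in when it is done.

Besides the shell and the picture viewer there is one more tool, called after "Call:" by a JSON object that holds its "fn" and its "kwargs". apply_moves: Moves the arm, as the interface text tells. Its arguments: {"type":"object","properties":{"offset":{"type":"array"},"yaw":{"type":"array"},"jaw":{"type":"array"}},"required":["offset","yaw","jaw"]}

```bash
ls; mkdir -p pics
python3 - <<'E'
from cell import env
import cv2
s=env.state();print(s['t'],s['eef_pos'],s['tcp_rot'],s['opening'],env.grasp_offset)
for n in ['top','side','wrist']:
    c=env.read_camera(n);cv2.imwrite(f'pics/{n}0.png',c['frame'][:,:,::-1])
    print(n,{k:v for k,v in c.items() if k!='frame'})
E
```

```text
pics
0.0 [ 181.549039   -597.79463665  214.0544239 ] [-1.66992934  1.56965946  1.76642968] 1.0019208325909188 18.8
top {'fx': 383.4988363490801, 'fy': 383.4988363490801, 'cx': 321.5897872253781, 'cy': 196.9434970113093, 'distortion': array([0.02644589, 0.        , 0.        , 0.        , 0.        ]), 'xyz': array([399.1329032 , -29.20751881, 891.1152309 ]), 'rotation': array([-2.98815217,  0.01978287, -1.57901797])}
side {'fx': 379.7112471830886, 'fy': 379.7112471830886, 'cx': 320.8658333088282, 'cy': 196.6182738514474, 'distortion': array([-0.06534688,  0.        ,  0.        ,  0.        ,  0.        ]), 'xyz': array([209.80323021, 636.95300737, 801.06846008]), 'rotation': array([-2.36207004, -0.01294425, -2.63381068])}
wrist {'fx': 357.2706726728165, 'fy': 357.2706726728165, 'cx': 324.416680989051, 'cy': 200.31814251385725, 'distortion': array([-0.05952742,  0.        ,  0.        ,  0.        ,  0.        ]), 'hand_eye': array([[ 3.55200059e-04, -2.58305931e-01,  9.66063103e-01,
        -1.70017424e+02],
       [ 9.99999819e-01, -3.77754616e-04, -4.68681860e-04,
        -3.52689468e-01],
       [ 4.85998101e-04,  9.66063095e-01,  2.58305750e-01,
        -7.24158208e+01],
       [ 0.00000000e+00,  0.00000000e+00,  0.00000000e+00,
         1.00000000e+00]])}
```

View pics/top0.png

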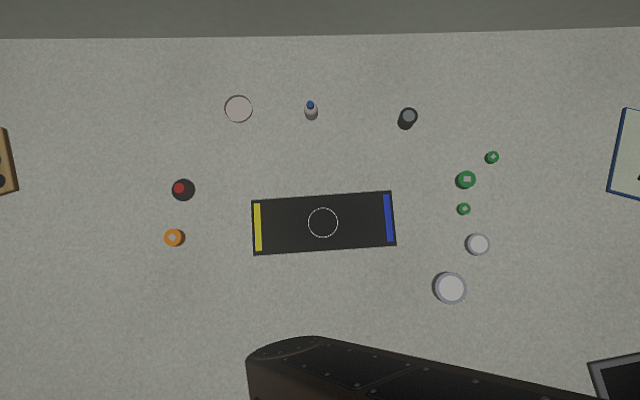

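View pics/side0.png

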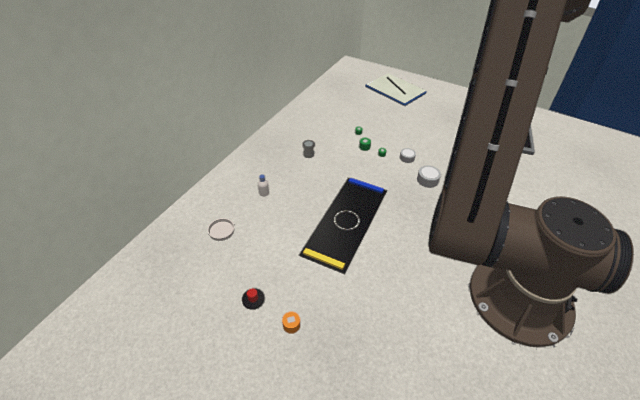

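View pics/wrist0.png

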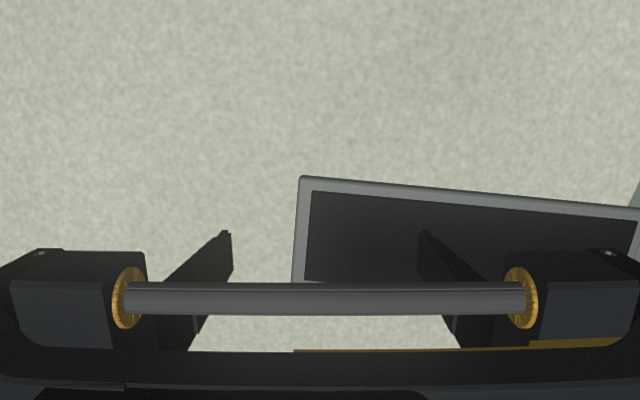

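```bash
cat > h.py <<'E'
import numpy as np,cv2
from cell import env
from scipy.spatial.transform import Rotation as R
def cam(n):
    s=env.state(); c=env.read_camera(n)
    K=np.array([[c['fx'],0,c['cx']],[0,c['fy'],c['cy']],[0,0,1.]]);D=np.array(c['distortion'])
    if n=='wrist':
        T=np.eye(4);T[:3,:3]=R.from_euler('xyz',s['tcp_rot']).as_matrix();T[:3,3]=s['eef_pos']
        M=T@c['hand_eye'];Rm,p=M[:3,:3],M[:3,3]
    else: Rm,p=R.from_euler('xyz',c['rotation']).as_matrix(),np.array(c['xyz'])
    return dict(f=np.ascontiguousarray(c['frame'][:,:,::-1]),K=K,D=D,R=Rm,p=p,s=s)
def ray(c,uv):
    q=cv2.undistortPoints(np.array(uv,float).reshape(-1,1,2),c['K'],c['D']).reshape(-1,2)
    return np.c_[q,np.ones(len(q))]@c['R'].T
def plane(c,uv,z):
    d=ray(c,uv); return c['p']+d*((z-c['p'][2])/d[:,2])[:,None]
def proj(c,P):
    X=(np.array(P,float).reshape(-1,3)-c['p'])@c['R']
    return cv2.projectPoints(X,np.zeros(3),np.zeros(3),c['K'],c['D'])[0].reshape(-1,2)
def tri(c1,u1,c2,u2):
    d1,d2=ray(c1,[u1])[0],ray(c2,[u2])[0]
    A=np.c_[d1,-d2];t=np.linalg.lstsq(A,c2['p']-c1['p'],rcond=None)[0]
    a,b=c1['p']+t[0]*d1,c2['p']+t[1]*d2
    return (a+b)/2,np.linalg.norm(a-b)
def hsv(c): return cv2.cvtColor(c['f'],cv2.COLOR_BGR2HSV)
def blobs(m,amin=15):
    cs,_=cv2.findContours(m.astype(np.uint8)*255,cv2.RETR_EXTERNAL,cv2.CHAIN_APPROX_NONE)
    return [k for k in cs if cv2.contourArea(k)>=amin]
def crop(c,x,y,w,h,s,name):
    cv2.imwrite('pics/'+name,cv2.resize(c['f'][y:y+h,x:x+w],None,fx=s,fy=s,interpolation=cv2.INTER_CUBIC))
E
python3 - <<'E'
from h import *
for n in ['top','side']:
    c=cam(n);H=hsv(c);h,s,v=cv2.split(H)
    ms=dict(yel=(h>22)&(h<35)&(s>150),blue=(h>105)&(h<130)&(s>150),amb=(h>8)&(h<22)&(s>150),green=(h>45)&(h<85)&(s>100),red=((h<6)|(h>174))&(s>130)&(v>60))
    for k,m in ms.items():
        for b in blobs(m):
            if cv2.contourArea(b)>3000: continue
            M=cv2.moments(b);u=(M['m10']/M['m00'],M['m01']/M['m00'])
            z=dict(yel=14,blue=14,amb=28,green=28,red=32)[k]
            print(n,k,np.round(u,1),cv2.contourArea(b),cv2.boundingRect(b),plane(c,[u],z)[0].round(1))
    if n=='top': crop(c,420,130,100,190,3,'topR.png');crop(c,150,160,260,110,3,'topL.png')
E
```

```text
top yel [257.4 227. ] 269.5 (254, 203, 8, 48) [466.9 134.9  14. ]
top blue [387.7 217.7] 258.0 (383, 194, 11, 48) [ 485.2 -163.6   14. ]
top blue [626.9 195.5] 24.5 (612, 191, 28, 9) [ 530.6 -698.3   14. ]
top amb [172.5 236.9] 207.0 (164, 229, 18, 17) [445.6 323.   28. ]
top green [463.9 208.3] 84.5 (459, 203, 11, 11) [ 503.5 -332.3   28. ]
top green [466.2 178.8] 198.5 (458, 171, 17, 17) [ 570.8 -341.8   28. ]
top green [492.6 156.3] 86.0 (487, 151, 12, 12) [ 622.1 -404.4   28. ]
top red [178.5 187.5] 73.0 (174, 183, 10, 10) [557.7 313.5  32. ]
side yel [323.7 258. ] 242.5 (303, 248, 42, 21) [467.3 138.6  14. ]
side blue [365.7 185.4] 135.0 (348, 179, 36, 14) [ 485.1 -156.3   14. ]
side blue [614.5 119.7] 35.5 (606, 111, 22, 18) [-217.5 -995.9   14. ]
side blue [595.4 113.3] 248.5 (581, 100, 41, 25) [ -145.  -1002.9    14. ]
side blue [632.4 104.2] 26.0 (628, 97, 10, 14) [ -294.6 -1180.6    14. ]
side blue [556.6 102.5] 19.0 (551, 88, 15, 24) [    5.9 -1000.3    14. ]
side blue [584.5  49.1] 33.5 (572, 38, 28, 28) [  -88.8 -1679.9    14. ]
side blue [633.4  50.4] 80.0 (617, 35, 23, 39) [ -339.5 -1845.9    14. ]
side blue [631.7  13.3] 58.0 (613, 0, 27, 26) [ -377.1 -2563.     14. ]
side amb [290.9 321.9] 260.0 (283, 312, 17, 21) [443.3 330.6  28. ]
side green [381.7 152.6] 21.5 (379, 149, 7, 7) [ 498.7 -309.9   28. ]
side green [364.6 143.6] 91.0 (360, 138, 11, 12) [ 567.  -325.8   28. ]
side green [358.3 130.9] 17.5 (356, 127, 6, 7) [ 615.6 -380.4   28. ]
side red [252. 295.] 108.5 (246, 289, 12, 14) [553.8 320.5  32. ]
```

Run:
```python
import cv2,numpy as np
a=cv2.imread('pics/topR.png');b=cv2.imread('pics/topL.png')
f=np.zeros((600,800,3),np.uint8);f[:570,:300]=a
f[:330//2*1+0,300:300+390]=cv2.resize(b,(390,165));cv2.imwrite('pics/comb.png',f)
```

```text
(no output)
```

View pics/comb.png

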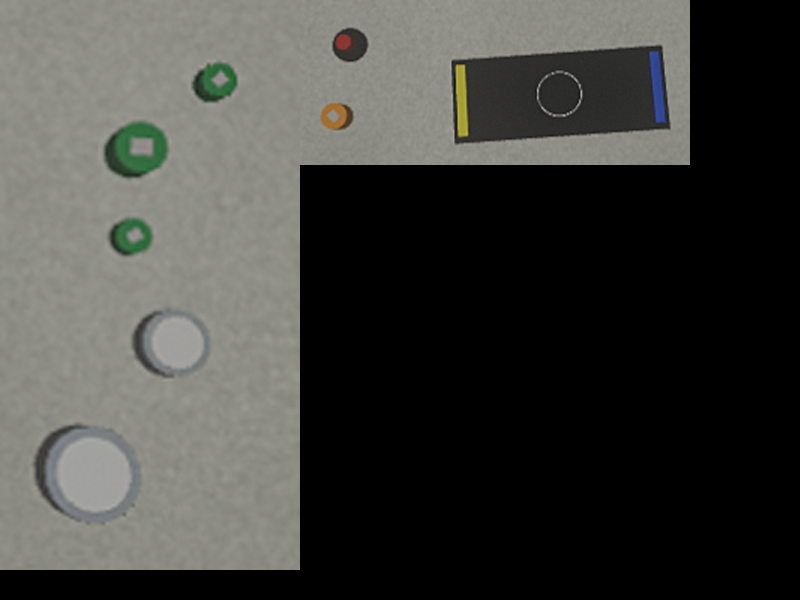

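Run:
```python
from h import *
c=cam('top')
print(R.from_euler('xyz',c['s']['tcp_rot']).as_matrix().round(3))
g=cv2.cvtColor(c['f'],cv2.COLOR_BGR2GRAY)
def show(n,b,z):
    (u,v),ax,_=cv2.fitEllipse(b);P=plane(c,[(u,v)],z)[0]
    # diameter
    sz=np.array(ax)*(c['p'][2]-z)/383.5
    print(n,round(u,1),round(v,1),P.round(1),sz.round(1))
for b in blobs(g>150,30):
    x,y,w,h=cv2.boundingRect(b)
    if w<60: show('bright',b,24)
roi=g[195:250,290:360]
for b in blobs(roi>75,30):
    show('ring',b+np.array([290,195]),4)
# block outer silhouettes
s=hsv(c)[:,:,1]; h=hsv(c)[:,:,0]
roi=c['f'][225:265,455:505].astype(int); print((roi[20,:,:]).tolist())
m=(h>45)&(h<85)&(s>100)
for b in blobs(m): show('green',cv2.convexHull(b),20)
m=(h>8)&(h<22)&(s>150)
for b in blobs(m): show('amber',cv2.convexHull(b),20)
m=((h<6)|(h>174))&(s>130)
for b in blobs(m):
    if cv2.contourArea(b)<200: show('red',b,28)
for n,uv,z in [('dish',(238,109),14),('bottle',(310,105),70),('loupe',(408,115),45)]: print(n,plane(c,[uv],z)[0].round())
```

```text
[[-0.     0.291 -0.957]
 [ 0.    -0.957 -0.291]
 [-1.    -0.    -0.   ]]
bright 450.7 287.7 [ 329.7 -293.6   24. ] [51.2 55. ]
bright 478.8 243.8 [ 424.2 -361.    24. ] [35.1 37.5]
ring 322.5 222.3 [477.1 -14.3   4. ] [67.9 69.8]
[[140, 148, 146], [136, 144, 144], [136, 143, 144], [137, 145, 144], [137, 145, 143], [136, 143, 143], [135, 143, 142], [137, 144, 144], [129, 138, 136], [86, 90, 90], [60, 62, 62], [60, 63, 63], [86, 87, 86], [128, 126, 123], [130, 127, 122], [140, 141, 138], [160, 165, 166], [158, 161, 161], [158, 160, 162], [157, 159, 160], [157, 160, 160], [156, 159, 159], [156, 159, 160], [157, 160, 160], [156, 159, 160], [156, 160, 160], [156, 159, 160], [155, 159, 159], [157, 159, 160], [157, 160, 160], [156, 159, 160], [157, 161, 161], [150, 153, 153], [119, 119, 114], [122, 122, 116], [132, 139, 140], [136, 143, 144], [137, 144, 143], [135, 143, 142], [134, 142, 141], [137, 145, 144], [136, 144, 144], [133, 140, 140], [130, 137, 137], [130, 139, 138], [132, 140, 139], [129, 137, 136], [130, 137, 136], [131, 139, 139], [132, 140, 140]]
green 463.9 208.2 [ 504.6 -335.    20. ] [24.2 26. ]
green 466.3 178.8 [ 572.4 -344.7   20. ] [36.5 38.7]
green 492.6 156.3 [ 624.2 -407.8   20. ] [24.7 25.7]
amber 172.6 236.8 [446.2 325.9  20. ] [37.3 40.1]
red 178.5 187.5 [558.4 315.1  28. ] [21.9 21.9]
dish [751. 186.  14.]
bottle [736.  10.  70.]
loupe [ 718. -213.   45.]
```

Call:
{"fn": "apply_moves", "kwargs": {"offset": [[9.7, 9.47, -2.5], [9.7, 9.47, -2.5], [9.7, 9.47, -2.5], [9.7, 9.47, -2.5], [9.7, 9.47, -2.5], [9.7, 9.47, -2.5], [9.7, 9.47, -2.5], [9.7, 9.47, -2.5], [9.7, 9.47, -2.5], [9.7, 9.47, -2.5], [9.7, 9.47, -2.5], [9.7, 9.47, -2.5], [9.7, 9.47, -2.5], [9.7, 9.47, -2.5]], "yaw": [12.77, 12.77, 12.77, 12.77, 12.77, 12.77, 12.77, 12.77, 12.77, 12.77, 12.77, 12.77, 12.77, 12.77], "jaw": [-0.4, -0.4, -0.4, -0.4, -0.4, -0.4, -0.4, -0.4, -0.4, -0.4, -0.4, -0.4, -0.4, -0.4]}}

```text
t: 2.05
eef_pos: [424.1, -361.2, 151.9]
tcp_rot: [-1.744, 1.57, 3.029]
ft_force: [-0.1, 0.5, -0.4]
opening: 0.702
```

Run:
```python
from h import *
c=cam('wrist');s=c['s']
print(s['t'],s['eef_pos'],s['joints'].round(2) if hasattr(s['joints'],'round') else s['joints'],s['opening'],s['ft_force'])
print(R.from_euler('xyz',s['tcp_rot']).as_matrix().round(3))
print(proj(c,[[424.2,-361,24]]))
cv2.imwrite('pics/w1.png',c['f'])
```

```text
2.05 [ 424.09697759 -361.20240488  151.94562365] [-0.82  0.47  1.8  -0.    0.88 -0.88] 0.7022235930690646 [-0.07772937  0.46386705 -0.36451107]
[[-0.     0.998  0.061]
 [ 0.     0.061 -0.998]
 [-1.    -0.    -0.   ]]
[[324.90483697 192.57035273]]
```

View pics/w1.png

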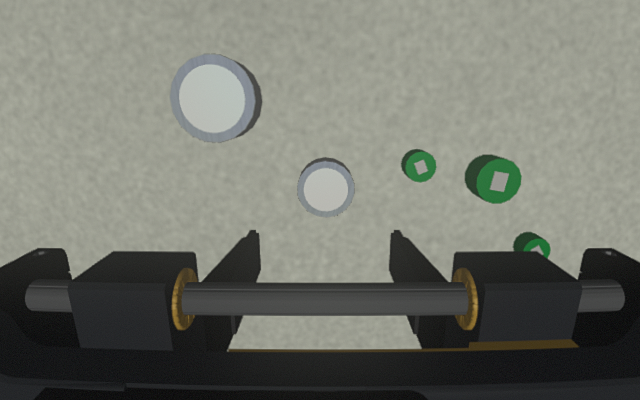

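The wrist picture shows the small steel disc at (325,189) centred between the fingers, the larger decoy at (212,98), the large green at (498,181), and the small greens at (419,166) and (537,247). I'll take the measurement from this view.

Run:
```python
from h import *
c=cam('wrist')
g=cv2.cvtColor(c['f'],cv2.COLOR_BGR2GRAY)
for b in blobs((g>180)&(np.arange(400)[:,None]<230),300):
    if len(b)>400: continue
    e=cv2.fitEllipse(b);P=plane(c,[e[0]],24)[0];print('steel',np.round(e[0],1),np.round(e[1],1),P.round(1))
h,s,v=cv2.split(hsv(c))
gray=(s<60)&(g>120)
for b in blobs((h>45)&(h<85)&(s>90)):
    x,y,w,hh=cv2.boundingRect(b)
    print('green',x,y,w,hh, plane(c,[(x+w/2,y+hh/2)],20)[0].round(1))
print(plane(c,[(499.5,181)],28))
```

```text
steel [325.4 189.1] [40.7 42.7] [ 424.4 -357.9   24. ]
steel [211.6  98. ] [62.9 67.7] [ 327.7 -287.8   24. ]
green 514 233 36 26 [ 618.8 -401.    20. ]
green 476 158 45 45 [ 575.1 -341.8   20. ]
green 405 151 31 31 [ 504.6 -334.    20. ]
[[ 571.91639231 -340.78569358   28.        ]]
```

Call:
{"fn": "apply_moves", "kwargs": {"offset": [[0, 0.07, -2], [0, 0.07, -4], [0, 0.07, -5], [0, 0.07, -5.6], [0, 0.07, -5.9], [0, 0.07, -5.9], [0, 0.07, -5.9], [0, 0.07, -5.9], [0, 0.07, -5.9], [0, 0.07, -5.9], [0, 0.07, -5.9], [0, 0.07, -5.9], [0, 0.07, -5.9]], "yaw": [0, 0, 0, 0, 0, 0, 0, 0, 0, 0, 0, 0, 0], "jaw": [-0.4, -0.4, -0.4, -0.4, -0.4, -0.4, -0.4, 0.2, 0.5, 0.5, 0.5, 0.5, 0.5]}}

```text
t: 3.78
eef_pos: [424.3, -359.6, 4.8]
tcp_rot: [0.344, 1.57, -1.166]
ft_force: [0.1, 0.9, 5.1]
opening: 0.521
```

Call:
{"fn": "apply_moves", "kwargs": {"offset": [[0, 0, 0.5], [0, 0, 1.5], [0, 0, 2.5], [0, 0, 2.5], [0, 0, 2.5]], "yaw": [0, 0, 0, 0, 0], "jaw": [0.6, 0.6, 0.6, 0.6, 0.6]}}

```text
t: 4.4
eef_pos: [424.0, -359.3, 66.7]
tcp_rot: [-2.035, 1.57, 2.739]
ft_force: [-0.3, 0.1, -3.5]
opening: 0.52
```

Run:
```python
from h import *
c=cam('wrist');s=c['s'];print(s['eef_pos'],s['opening'],s['ft_force'])
cv2.imwrite('pics/w2.png',c['f'])
```

```text
[ 423.97539343 -359.28632882   66.71404892] 0.5202155537336449 [-0.34237744  0.10280691 -3.54421352]
```

View pics/w2.png

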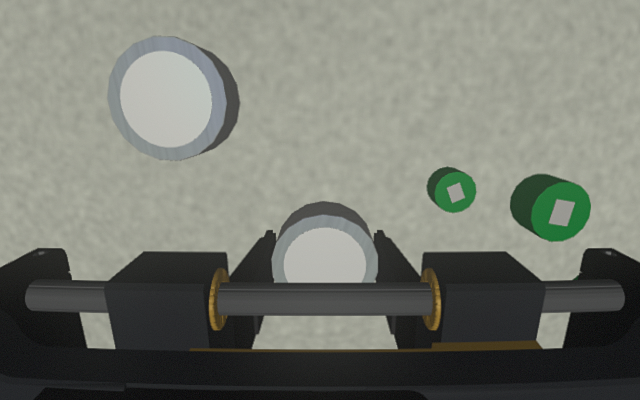

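Call:
{"fn": "apply_moves", "kwargs": {"offset": [[0.2, 1.3, 0], [0.7, 4.5, 0], [1.06, 7, 0], [1.4, 9, 0], [1.7, 11, 0], [2, 13, 0], [2.12, 13.8, 0], [2.12, 13.8, 0], [2.12, 13.8, 0], [2.12, 13.8, 0], [2.12, 13.8, 0]], "yaw": [0, 0, 0, 0, 0, 0, 0, 0, 0, 0, 0], "jaw": [0.6, 0.6, 0.6, 0.6, 0.6, 0.6, 0.6, 0.6, 0.6, 0.6, 0.6]}}

```text
t: 5.82
eef_pos: [476.9, -14.9, 66.4]
tcp_rot: [-2.232, 1.57, 2.54]
ft_force: [-0.1, 1.2, -4.5]
opening: 0.518
```

Run:
```python
from h import *
c=cam('wrist');s=c['s'];print(s['eef_pos'],s['opening'],s['ft_force'])
print(R.from_euler('xyz',s['tcp_rot']).as_matrix().round(3))
h,S,v=cv2.split(hsv(c))
for n,m in dict(blue=(h>105)&(h<130)&(S>150),yel=(h>22)&(h<35)&(S>150)).items():
    for b in blobs(m,200):
        M=cv2.moments(b);u=(M['m10']/M['m00'],M['m01']/M['m00']);print(n,u,plane(c,[u],14)[0])
cv2.imwrite('pics/w3.png',c['f'])
t=cam('top');crop(t,230,170,190,110,4,'t3.png')
```

```text
[476.85543966 -14.92723647  66.3793157 ] 0.5175405031179737 [-0.11022076  1.24708223 -4.53738378]
[[-0.001  0.998  0.06 ]
 [ 0.001  0.06  -0.998]
 [-1.    -0.001 -0.001]]
```

View pics/w3.png

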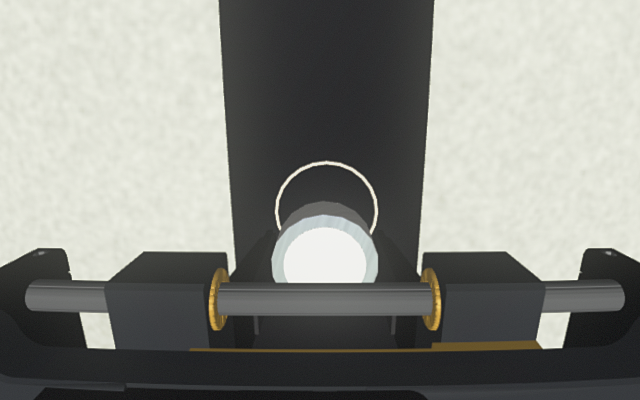

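Run:
```python
from h import *
c=cam('wrist')
g=cv2.cvtColor(c['f'],cv2.COLOR_BGR2GRAY)
m=np.zeros_like(g);m[155:205,265:390]=255
ys,xs=np.where((g>120)&(m>0));print(len(xs))
P=plane(c,np.c_[xs,ys],4)[:,:2]
from scipy.optimize import least_squares
r=least_squares(lambda q:np.hypot(P[:,0]-q[0],P[:,1]-q[1])-q[2],[477,-14,34],loss='soft_l1');print(r.x,r.cost)
```

```text
522
[477.48584758 -12.19399554  33.83738923] 112.65363671736017
```

Call:
{"fn": "apply_moves", "kwargs": {"offset": [[0.02, 0.065, -1], [0.02, 0.065, -1.8], [0.02, 0.065, -2.1], [0.02, 0.065, -2.22], [0.02, 0.065, -2.26], [0.02, 0.065, -2.28], [0.02, 0.065, -2.28]], "yaw": [0, 0, 0, 0, 0, 0, 0], "jaw": [0.6, 0.6, 0.6, 0.6, 0.6, 0.6, 0.6]}}

```text
t: 6.85
eef_pos: [477.5, -13.0, 9.8]
tcp_rot: [-2.8, 1.57, 1.973]
ft_force: [0.5, 0.3, -3.7]
opening: 0.518
```

Call:
{"fn": "apply_moves", "kwargs": {"offset": [[0, 0, -0.04], [0, 0, -0.06], [0, 0, -0.06]], "yaw": [0, 0, 0], "jaw": [0.6, 0.6, 0.6]}}

```text
t: 7.22
eef_pos: [477.7, -13.0, 8.8]
tcp_rot: [2.306, 1.57, 0.796]
ft_force: [-1.4, -0.0, 6.2]
opening: 0.521
```

Contact made (+6 N). Release and lift.

Call:
{"fn": "apply_moves", "kwargs": {"offset": [[0, 0, 0], [0, 0, 0], [0, 0, 0], [0, 0, 0], [0, 0, 1], [0, 0, 3], [0, 0, 4], [0, 0, 4], [0, 0, 4]], "yaw": [0, 0, 0, 0, 0, 0, 0, 0, 0], "jaw": [0.2, -0.3, -0.4, -0.4, -0.4, -0.4, -0.4, -0.4, -0.4]}}

```text
t: 8.35
eef_pos: [477.3, -12.9, 108.1]
tcp_rot: [-2.624, 1.57, 2.149]
ft_force: [0.1, 0.1, 0.5]
opening: 0.701
```

Run:
```python
from h import *
c=cam('wrist');s=c['s'];print(s['t'],s['eef_pos'],s['opening'],s['ft_force'])
cv2.imwrite('pics/w4.png',c['f'])
g=cv2.cvtColor(c['f'],cv2.COLOR_BGR2GRAY)
ys,xs=np.where(g[:180,265:390]>120)
print(plane(c,[(325,200)],28))
```

```text
8.35 [477.32985571 -12.91813385 108.08101152] 0.7009315676337486 [0.05227115 0.14541802 0.51277728]
[[477.12849853  -6.57910849  28.        ]]
```

View pics/w4.png

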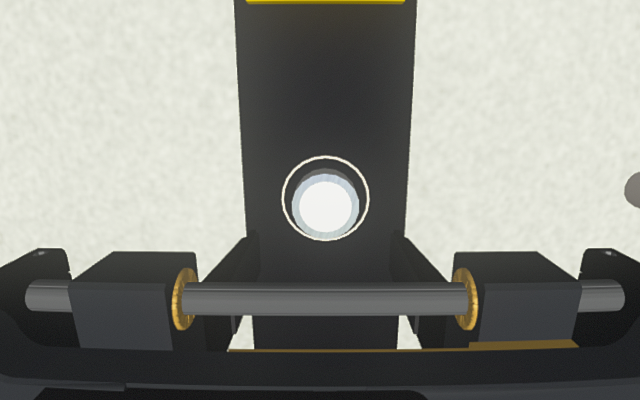

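Run:
```python
from h import *
from scipy.optimize import least_squares
c=cam('wrist')
g=cv2.cvtColor(c['f'],cv2.COLOR_BGR2GRAY)
ys,xs=np.where(g[150:172,275:376]>110);P=plane(c,np.c_[xs+275,ys+150],4)[:,:2]
r=least_squares(lambda q:np.hypot(P[:,0]-q[0],P[:,1]-q[1])-34,[477,-14],loss='soft_l1');print('ring',r.x,r.cost,len(P))
for b in blobs(g[170:250,280:370]>235,300):
    e=cv2.fitEllipse(cv2.convexHull(b+np.array([280,170])));print(e,plane(c,[e[0]],28))
t=cam('top');g=cv2.cvtColor(t['f'],cv2.COLOR_BGR2GRAY);crop(t,150,160,260,110,3,'t4.png')
```

```text
ring [477.48470501 -12.28964956] 70.39726576326555 267
((325.2303771972656, 206.52830505371094), (49.660213470458984, 51.476524353027344), 93.53046417236328) [[477.36189886 -11.36856405  28.        ]]
```

View pics/t4.png

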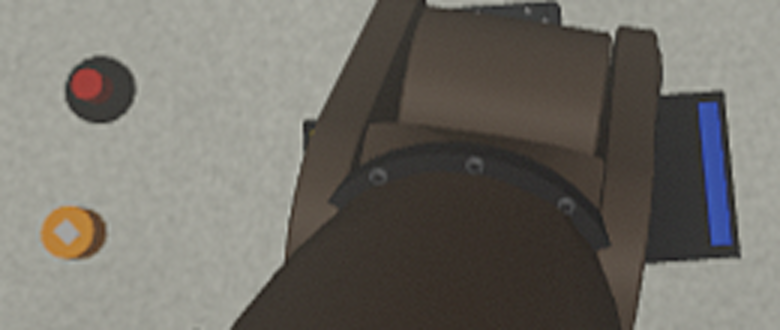

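Call:
{"fn": "apply_moves", "kwargs": {"offset": [[-0.2, 2, 1], [-0.5, 4.5, 1.68], [-0.7, 7, 1.68], [-0.9, 9, 1.68], [-1.1, 11, 1.68], [-1.25, 13, 1.68], [-1.25, 13.48, 1.68], [-1.25, 13.48, 1.68], [-1.25, 13.48, 1.68], [-1.25, 13.48, 1.68]], "yaw": [0, 0, 0, 0, 0, 0, 0, 0, 0, 0], "jaw": [-0.4, -0.4, -0.4, -0.4, -0.4, -0.4, -0.4, -0.4, -0.4, -0.4]}}

```text
t: 9.75
eef_pos: [446.3, 323.0, 149.8]
tcp_rot: [-1.938, 1.569, 2.834]
ft_force: [-0.9, 0.6, -0.4]
opening: 0.7
```

Run:
```python
from h import *
c=cam('wrist');s=c['s'];print(s['t'],s['eef_pos'],s['opening'],s['ft_force'])
print(R.from_euler('xyz',s['tcp_rot']).as_matrix().round(3))
cv2.imwrite('pics/w5.png',c['f'])
h,S,v=cv2.split(hsv(c));g=cv2.cvtColor(c['f'],cv2.COLOR_BGR2GRAY)
for b in blobs((h>8)&(h<24)&(S>130)&(v>100)&(np.arange(400)[:,None]<240),200):
    x,y,w,hh=cv2.boundingRect(b);print(x,y,w,hh,cv2.contourArea(b))
    e=cv2.fitEllipse(cv2.convexHull(b));print(e,plane(c,[e[0]],28))
    sub=np.zeros_like(g,bool);sub[y:y+hh,x:x+w]=1
    for k in blobs((S<110)&(v>100)&sub,30):
        M=cv2.moments(k);u=(M['m10']/M['m00'],M['m01']/M['m00']);print('sq',u,cv2.contourArea(k),plane(c,[u],28))
```

```text
9.75 [446.25465807 322.98575999 149.75690995] 0.7000177632521507 [-0.94526828  0.56204826 -0.40891357]
[[-0.002  0.998  0.059]
 [ 0.001  0.059 -0.998]
 [-1.    -0.002 -0.001]]
302 166 47 47 1629.5
((324.8729553222656, 189.23602294921875), (46.17042922973633, 46.48006057739258), 129.4339141845703) [[445.9057697  327.61999008  28.        ]]
sq (306.1951219512195, 207.609756097561) 82.0 [[431.00081578 310.68266238  28.        ]]
sq (343.68390804597703, 207.41379310344828) 87.0 [[462.79362892 312.74456485  28.        ]]
sq (324.89738687061816, 190.21159974506054) 261.5 [[445.97567186 326.78273884  28.        ]]
sq (344.8657407407407, 171.2037037037037) 72.0 [[461.52070221 343.89149482  28.        ]]
sq (304.9797979797979, 170.97979797979798) 66.0 [[428.55652347 342.13042325  28.        ]]
```

View pics/w5.png

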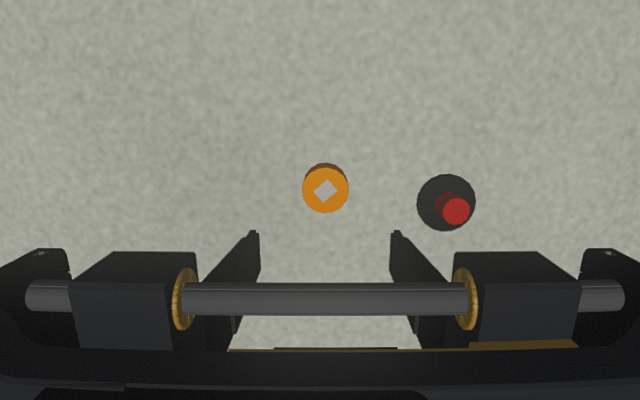

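Call:
{"fn": "apply_moves", "kwargs": {"offset": [[0, 0.08, -2], [0, 0.08, -4], [0, 0.08, -5], [0, 0.08, -5.5], [0, 0.08, -5.75], [0, 0.08, -5.75], [0, 0.08, -5.75], [0, 0.08, -5.75], [0, 0.08, -5.75], [0, 0.08, -5.75], [0, 0.08, -5.75], [0, 0.08, -5.75], [0, 0.08, -5.75], [0, 0.08, -5.75]], "yaw": [0, 0, 0, 0, 0, 0, 0, 0, 0, 0, 0, 0, 0, 0], "jaw": [-0.4, -0.4, -0.4, -0.4, -0.4, -0.4, -0.4, 0.1, 0.4, 0.6, 0.6, 0.6, 0.6, 0.6]}}

```text
t: 11.55
eef_pos: [446.4, 325.2, 6.2]
tcp_rot: [-2.15, 1.569, 2.622]
ft_force: [-0.6, 1.3, 4.1]
opening: 0.413
```

Call:
{"fn": "apply_moves", "kwargs": {"offset": [[0, 0, 0.5], [0, 0, 1.5], [0, 0, 2.5], [0, 0, 2.5], [0, 0, 2.5]], "yaw": [0, 0, 0, 0, 0], "jaw": [0.7, 0.7, 0.7, 0.7, 0.7]}}

```text
t: 12.18
eef_pos: [446.1, 325.0, 68.5]
tcp_rot: [-1.993, 1.569, 2.778]
ft_force: [-0.4, -0.2, -0.2]
opening: 0.415
```

Call:
{"fn": "apply_moves", "kwargs": {"offset": [[0.1, -1.3, 0], [0.35, -3.8, 0], [0.6, -6, 0], [0.8, -8, 0], [1, -9.8, 0], [1.07, -10.53, 0], [1.07, -10.53, 0], [1.07, -10.53, 0], [1.07, -10.53, 0]], "yaw": [0, 0, 0, 0, 0, 0, 0, 0, 0], "jaw": [0.7, 0.7, 0.7, 0.7, 0.7, 0.7, 0.7, 0.7, 0.7]}}

```text
t: 13.3
eef_pos: [472.6, 62.6, 68.2]
tcp_rot: [-1.924, 1.569, 2.849]
ft_force: [-0.6, -0.2, -1.0]
opening: 0.419
```

Run:
```python
from h import *
c=cam('wrist');s=c['s'];print(s['t'],s['eef_pos'],s['opening'],s['ft_force'])
print(R.from_euler('xyz',s['tcp_rot']).as_matrix().round(3))
cv2.imwrite('pics/w6.png',c['f'])
h,S,v=cv2.split(hsv(c))
for b in blobs((h>22)&(h<35)&(S>150)&(np.arange(400)[:,None]<200),200):
    M=cv2.moments(b);u=(M['m10']/M['m00'],M['m01']/M['m00']);print(u,plane(c,[u],14)[0])
```

```text
13.3 [472.60895835  62.63922502  68.23113617] 0.41851578237791137 [-0.64578625 -0.19685768 -0.98585931]
[[-0.002  0.998  0.06 ]
 [ 0.001  0.06  -0.998]
 [-1.    -0.002 -0.001]]
(325.16339656729895, 101.97214092140922) [468.27946858 137.34695986  14.        ]
```

View pics/w6.png

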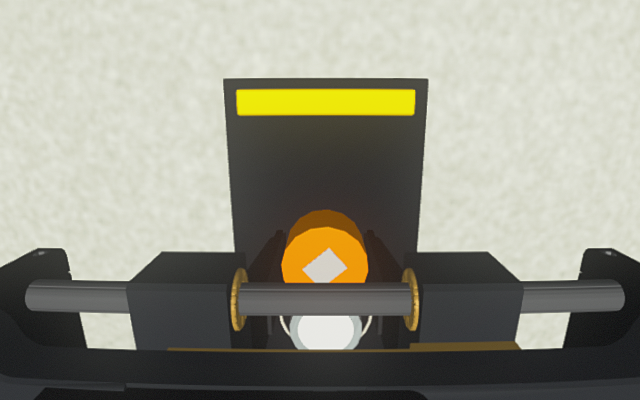

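Call:
{"fn": "apply_moves", "kwargs": {"offset": [[0, -0.03, -1], [0, -0.03, -1.8], [0, -0.03, -2.1], [0, -0.03, -2.22], [0, -0.03, -2.28], [0, -0.03, -2.3], [0, -0.03, -2.32], [0, -0.03, -2.33]], "yaw": [0, 0, 0, 0, 0, 0, 0, 0], "jaw": [0.7, 0.7, 0.7, 0.7, 0.7, 0.7, 0.7, 0.7]}}

```text
t: 14.35
eef_pos: [472.8, 61.8, 10.2]
tcp_rot: [-1.999, 1.569, 2.774]
ft_force: [1.1, 0.0, -1.0]
opening: 0.413
```

Call:
{"fn": "apply_moves", "kwargs": {"offset": [[0, 0, -0.02], [0, 0, -0.03], [0, 0, -0.03]], "yaw": [0, 0, 0], "jaw": [0.7, 0.7, 0.7]}}

```text
t: 14.72
eef_pos: [472.7, 61.8, 10.1]
tcp_rot: [-2.113, 1.569, 2.66]
ft_force: [-2.3, -0.6, 11.1]
opening: 0.416
```

Call:
{"fn": "apply_moves", "kwargs": {"offset": [[0, 0, 0.01], [0, 0, 0.01], [0, 0, 0.01], [0, 0, 0.01], [0, 0, 1], [0, 0, 3], [0, 0, 4], [0, 0, 4], [0, 0, 4]], "yaw": [0, 0, 0, 0, 0, 0, 0, 0, 0], "jaw": [0.3, -0.1, -0.3, -0.3, -0.3, -0.3, -0.3, -0.3, -0.3]}}

```text
t: 15.85
eef_pos: [472.4, 61.8, 109.4]
tcp_rot: [-1.929, 1.569, 2.843]
ft_force: [-0.6, -0.1, -0.0]
opening: 0.652
```

Run:
```python
from h import *
c=cam('wrist');s=c['s'];print(s['t'],s['eef_pos'],s['opening'],s['ft_force'])
cv2.imwrite('pics/w7.png',c['f'])
h,S,v=cv2.split(hsv(c))
for b in blobs((h>22)&(h<35)&(S>150)&(np.arange(400)[:,None]<200),200):
    M=cv2.moments(b);u=(M['m10']/M['m00'],M['m01']/M['m00']);print(u,plane(c,[u],14)[0])
for b in blobs((h>8)&(h<22)&(S>130)&(v>160)&(np.arange(400)[:,None]<245),200):
    e=cv2.fitEllipse(cv2.convexHull(b));print(e,plane(c,[e[0]],32))
```

```text
15.85 [472.39770284  61.78383249 109.37733838] 0.6519910369842133 [-0.61696586 -0.1311864  -0.03743054]
(325.90698027314113, 101.02549317147192) [468.50942379 137.60356792  14.        ]
((325.2040710449219, 206.7572479248047), (52.5508918762207, 54.38037872314453), 91.77452087402344) [[472.47716437  63.8246786   32.        ]]
```

View pics/w7.png

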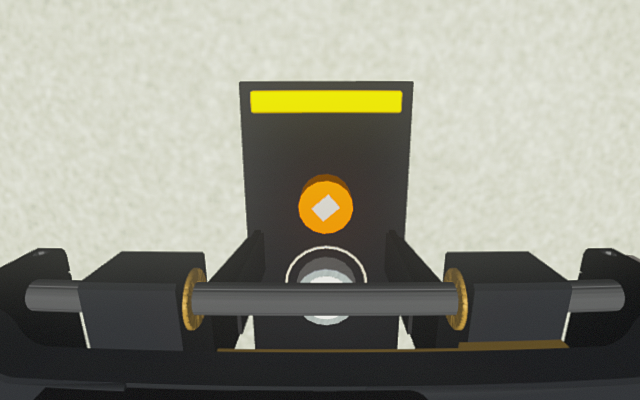

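Call:
{"fn": "apply_moves", "kwargs": {"offset": [[0.2, -1.5, 1], [0.6, -4, 1.62], [1.2, -6.4, 1.62], [1.8, -8.8, 1.62], [2.4, -11, 1.62], [3, -13, 1.62], [3.6, -15, 1.62], [3.96, -16.15, 1.62], [3.96, -16.15, 1.62], [3.96, -16.15, 1.62], [3.96, -16.15, 1.62]], "yaw": [0, 0, 0, 0, 0, 0, 0, 0, 0, 0, 0], "jaw": [-0.2, -0.2, -0.2, -0.2, -0.2, -0.2, -0.2, -0.2, -0.2, -0.2, -0.2]}}

```text
t: 17.27
eef_pos: [571.1, -340.8, 149.3]
tcp_rot: [-1.965, 1.567, 2.809]
ft_force: [-0.4, 0.9, -0.3]
opening: 0.598
```

Run:
```python
from h import *
c=cam('wrist');s=c['s'];print(s['t'],s['eef_pos'],s['opening'],s['ft_force'])
print(R.from_euler('xyz',s['tcp_rot']).as_matrix().round(3))
cv2.imwrite('pics/w8.png',c['f'])
h,S,v=cv2.split(hsv(c));g=cv2.cvtColor(c['f'],cv2.COLOR_BGR2GRAY)
for b in blobs((h>45)&(h<85)&(S>100)&(v>80)&(np.arange(400)[:,None]<240),200):
    e=cv2.fitEllipse(cv2.convexHull(b));print(e,plane(c,[e[0]],28))
```

```text
17.275 [ 571.13893069 -340.80154572  149.32342846] 0.5981893555535488 [-0.40265994  0.93419021 -0.26827332]
[[-0.004  0.998  0.061]
 [ 0.001  0.061 -0.998]
 [-1.    -0.003 -0.001]]
((325.52935791015625, 193.96343994140625), (45.1944694519043, 45.96146774291992), 88.77961730957031) [[ 571.35732565 -340.01897864   28.        ]]
((249.38316345214844, 179.86666870117188), (29.195493698120117, 30.619277954101562), 129.59915161132812) [[ 507.20028847 -331.8487025    28.        ]]
```

View pics/w8.png

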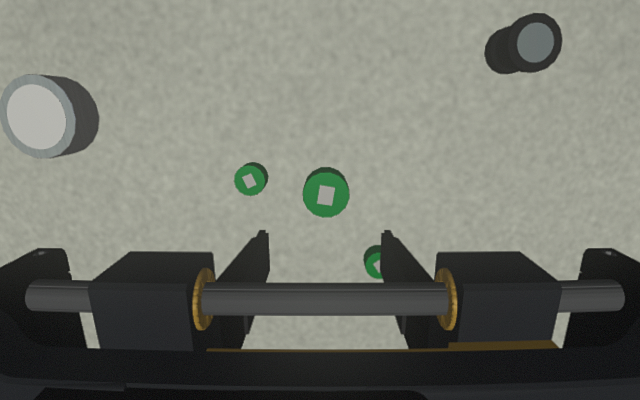

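Call:
{"fn": "apply_moves", "kwargs": {"offset": [[0.01, -0.04, -2], [0.01, -0.04, -4], [0.01, -0.04, -5], [0.01, -0.04, -5.5], [0.01, -0.04, -5.74], [0.01, -0.04, -5.74], [0.01, -0.04, -5.74], [0.01, -0.04, -5.74], [0.01, -0.04, -5.74], [0.01, -0.04, -5.74], [0.01, -0.04, -5.74], [0.01, -0.04, -5.74], [0.01, -0.04, -5.74]], "yaw": [0, 0, 0, 0, 0, 0, 0, 0, 0, 0, 0, 0, 0], "jaw": [-0.2, -0.2, -0.2, -0.2, -0.2, -0.2, -0.2, 0.1, 0.4, 0.6, 0.7, 0.7, 0.7]}}

```text
t: 18.95
eef_pos: [571.6, -342.0, 6.4]
tcp_rot: [-1.85, 1.568, 2.924]
ft_force: [-1.3, 0.3, 5.4]
opening: 0.413
```

Call:
{"fn": "apply_moves", "kwargs": {"offset": [[0, 0, 0.5], [0, 0, 1.5], [0, 0, 2.5], [0, 0, 2.5], [0, 0, 2.5]], "yaw": [0, 0, 0, 0, 0], "jaw": [0.7, 0.7, 0.7, 0.7, 0.7]}}

```text
t: 19.58
eef_pos: [571.3, -341.8, 68.3]
tcp_rot: [-1.947, 1.567, 2.827]
ft_force: [0.6, 0.4, -0.2]
opening: 0.415
```

Call:
{"fn": "apply_moves", "kwargs": {"offset": [[-0.4, 1.2, 0], [-1.2, 3.5, 0], [-2, 5.7, 0], [-2.8, 7.8, 0], [-3.4, 9.5, 0], [-3.57, 10.14, 0], [-3.57, 10.14, 0], [-3.57, 10.14, 0], [-3.57, 10.14, 0]], "yaw": [0, 0, 0, 0, 0, 0, 0, 0, 0], "jaw": [0.7, 0.7, 0.7, 0.7, 0.7, 0.7, 0.7, 0.7, 0.7]}}

```text
t: 20.7
eef_pos: [482.4, -89.3, 68.1]
tcp_rot: [-1.936, 1.567, 2.836]
ft_force: [-0.5, 0.2, -0.7]
opening: 0.419
```

Run:
```python
from h import *
c=cam('wrist');s=c['s'];print(s['t'],s['eef_pos'],s['opening'],s['ft_force'])
cv2.imwrite('pics/w9.png',c['f'])
```

```text
20.7 [482.41332961 -89.32038875  68.11142791] 0.4190165004087585 [-0.50361819  0.18296663 -0.66296376]
```

View pics/w9.png

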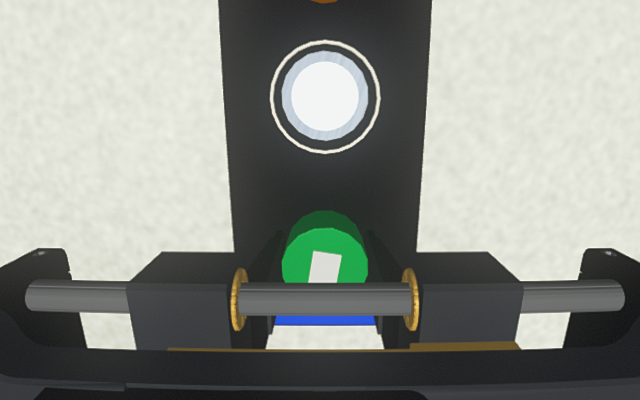

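Call:
{"fn": "apply_moves", "kwargs": {"offset": [[-0.01, 0.04, -1], [-0.01, 0.04, -1.8], [-0.01, 0.04, -2.1], [-0.01, 0.04, -2.22], [-0.01, 0.04, -2.28], [-0.01, 0.04, -2.31], [-0.01, 0.04, -2.33], [-0.01, 0.04, -2.33]], "yaw": [0, 0, 0, 0, 0, 0, 0, 0], "jaw": [0.7, 0.7, 0.7, 0.7, 0.7, 0.7, 0.7, 0.7]}}

```text
t: 21.75
eef_pos: [482.3, -88.3, 10.4]
tcp_rot: [-1.926, 1.568, 2.847]
ft_force: [0.2, 0.4, 5.7]
opening: 0.412
```

Contact (5.7 N), so release.

Call:
{"fn": "apply_moves", "kwargs": {"offset": [[0, 0, 0], [0, 0, 0], [0, 0, 0], [0, 0, 0], [0, 0, 1], [0, 0, 3], [0, 0, 4], [0, 0, 4], [0, 0, 4]], "yaw": [0, 0, 0, 0, 0, 0, 0, 0, 0], "jaw": [0.3, -0.1, -0.3, -0.3, -0.3, -0.3, -0.3, -0.3, -0.3]}}

```text
t: 22.88
eef_pos: [481.8, -88.1, 109.6]
tcp_rot: [-1.931, 1.567, 2.841]
ft_force: [0.6, -0.6, -0.1]
opening: 0.649
```

Run:
```python
from h import *
c=cam('wrist');s=c['s'];print(s['t'],s['eef_pos'],s['opening'],s['ft_force'])
cv2.imwrite('pics/w10.png',c['f'])
h,S,v=cv2.split(hsv(c));g=cv2.cvtColor(c['f'],cv2.COLOR_BGR2GRAY)
for b in blobs((h>45)&(h<85)&(S>100)&(v>110)&(np.arange(400)[:,None]<245),200):
    e=cv2.fitEllipse(cv2.convexHull(b));print('green',e,plane(c,[e[0]],32))
for b in blobs((g>235)[:180,285:365],300):
    e=cv2.fitEllipse(cv2.convexHull(b+np.array([285,0])));print('block',e,plane(c,[e[0]],28))
```

```text
22.875 [481.83391466 -88.14825129 109.59829642] 0.6494502027739819 [ 0.62600291 -0.60293414 -0.09371547]
green ((325.40234375, 207.2607879638672), (52.494503021240234, 54.23348617553711), 94.39915466308594) [[481.96474248 -86.5014585   32.        ]]
block ((325.3689270019531, 99.37032318115234), (55.19285202026367, 56.592952728271484), 173.14047241210938) [[477.40158384 -11.39242511  28.        ]]
```

View pics/w10.png

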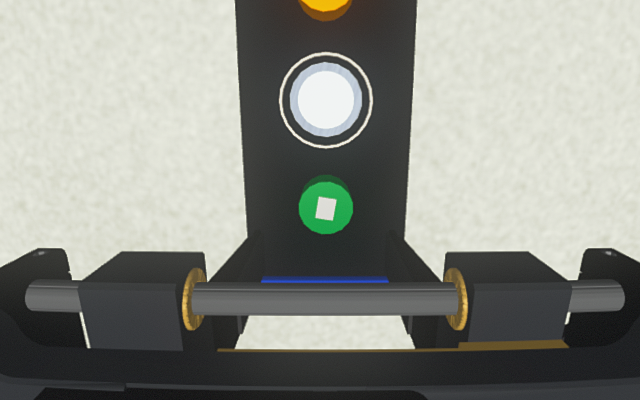

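Call:
{"fn": "apply_moves", "kwargs": {"offset": [[0.2, 1.5, 1], [0.6, 4, 1.6], [1, 6.4, 1.6], [1.5, 8.8, 1.6], [2, 11, 1.6], [2.4, 13, 1.6], [2.8, 15, 1.6], [3.01, 16.08, 1.6], [3.01, 16.08, 1.6], [3.01, 16.08, 1.6], [3.01, 16.08, 1.6]], "yaw": [0, 0, 0, 0, 0, 0, 0, 0, 0, 0, 0], "jaw": [0, 0, 0, 0, 0, 0, 0, 0, 0, 0, 0]}}

```text
t: 24.3
eef_pos: [556.9, 312.8, 149.0]
tcp_rot: [-1.821, 1.566, 2.95]
ft_force: [0.5, 0.1, -0.1]
opening: 0.5
```

Run:
```python
from h import *
c=cam('wrist');s=c['s'];print(s['t'],s['eef_pos'],s['opening'],s['ft_force'])
print(R.from_euler('xyz',s['tcp_rot']).as_matrix().round(3))
cv2.imwrite('pics/w11.png',c['f'])
h,S,v=cv2.split(hsv(c));g=cv2.cvtColor(c['f'],cv2.COLOR_BGR2GRAY)
red=((h<8)|(h>172))&(S>130)
for th in (60,120,150):
  for b in blobs(red&(v>th)&(np.arange(400)[:,None]<245),100):
    e=cv2.fitEllipse(cv2.convexHull(b));print('red',th,e,plane(c,[e[0]],32))
for b in blobs(((g<75)|red)[130:228,270:380],800):
    b=b+np.array([270,130]);e=cv2.fitEllipse(cv2.convexHull(b));print('disc',e,plane(c,[e[0]],8))
```

```text
24.3 [556.94763511 312.78558381 149.0328466 ] 0.5002360409064188 [ 0.49139266  0.11221537 -0.09169896]
[[-0.005  0.998  0.059]
 [ 0.001  0.059 -0.998]
 [-1.    -0.005 -0.001]]
red 60 ((326.8735656738281, 191.58782958984375), (27.78586196899414, 28.426406860351562), 72.73709106445312) [[557.93688944 316.67255527  32.        ]]
red 120 ((326.89898681640625, 191.87130737304688), (26.755695343017578, 27.84867286682129), 90.46052551269531) [[557.97237449 316.43348421  32.        ]]
red 150 ((326.9695739746094, 191.94834899902344), (26.285415649414062, 26.9609375), 68.40205383300781) [[558.03454345 316.37164923  32.        ]]
disc ((326.8440856933594, 184.59451293945312), (58.027645111083984, 58.76990509033203), 105.43479919433594) [[557.89190269 317.33807499   8.        ]]
```

View pics/w11.png

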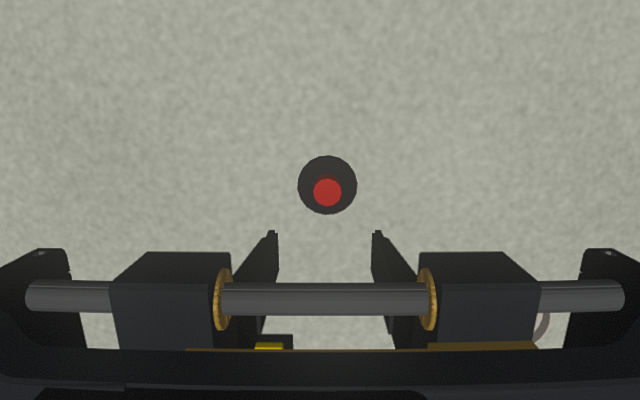

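Call:
{"fn": "apply_moves", "kwargs": {"offset": [[0.04, 0.09, -2], [0.04, 0.09, -4], [0.04, 0.09, -4.8], [0.04, 0.09, -5.2], [0.04, 0.09, -5.4], [0.04, 0.09, -5.4], [0.04, 0.09, -5.4], [0.04, 0.09, -5.4], [0.04, 0.09, -5.4], [0.04, 0.09, -5.4], [0.04, 0.09, -5.4], [0.04, 0.09, -5.4], [0.04, 0.09, -5.4]], "yaw": [0, 0, 0, 0, 0, 0, 0, 0, 0, 0, 0, 0, 0], "jaw": [0, 0, 0, 0, 0, 0, 0, 0.3, 0.6, 0.8, 0.9, 0.9, 0.9]}}

```text
t: 25.98
eef_pos: [558.1, 315.1, 14.3]
tcp_rot: [-1.891, 1.566, 2.88]
ft_force: [0.3, 0.1, 2.9]
opening: 0.246
```

Call:
{"fn": "apply_moves", "kwargs": {"offset": [[0, 0, 0.5], [0, 0, 1.5], [0, 0, 2.6], [0, 0, 3.4], [0, 0, 3.4], [0, 0, 3.4]], "yaw": [0, 0, 0, 0, 0, 0], "jaw": [0.9, 0.9, 0.9, 0.9, 0.9, 0.9]}}

```text
t: 26.72
eef_pos: [557.8, 315.0, 98.8]
tcp_rot: [-1.807, 1.566, 2.965]
ft_force: [0.1, -0.6, -0.5]
opening: 0.245
```

Run:
```python
from h import *
c=cam('wrist');s=c['s'];print(s['t'],s['eef_pos'],s['opening'],s['ft_force'])
cv2.imwrite('pics/w12.png',c['f'])
```

```text
26.725 [557.7678698  315.00378255  98.83942075] 0.24534295651383456 [ 0.08117557 -0.60223228 -0.47836235]
```

View pics/w12.png

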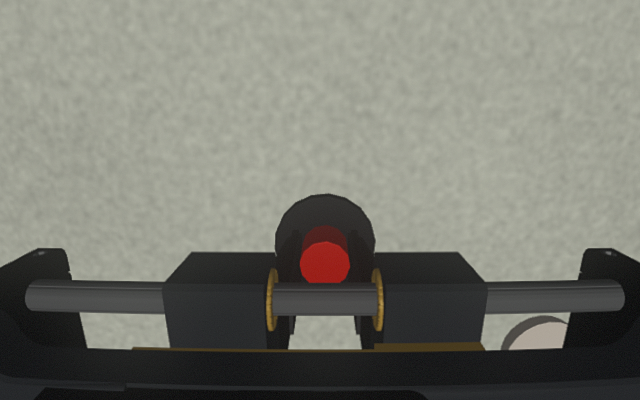

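Call:
{"fn": "apply_moves", "kwargs": {"offset": [[-0.3, -1.3, 0], [-0.9, -3.7, 0], [-1.5, -6, 0], [-2.1, -8.4, 0], [-2.6, -10.7, 0], [-3, -12.4, 0], [-3.21, -13.12, 0], [-3.21, -13.12, 0], [-3.21, -13.12, 0], [-3.21, -13.12, 0]], "yaw": [0, 0, 0, 0, 0, 0, 0, 0, 0, 0], "jaw": [0.9, 0.9, 0.9, 0.9, 0.9, 0.9, 0.9, 0.9, 0.9, 0.9]}}

```text
t: 28.02
eef_pos: [477.6, -12.2, 98.3]
tcp_rot: [-1.759, 1.565, 3.014]
ft_force: [-0.6, 0.4, -0.5]
opening: 0.248
```

Run:
```python
from h import *
c=cam('wrist');s=c['s'];print(s['t'],s['eef_pos'],s['opening'],s['ft_force'])
print(R.from_euler('xyz',s['tcp_rot']).as_matrix().round(3))
cv2.imwrite('pics/w13.png',c['f'])
```

```text
28.025 [477.55325199 -12.2007989   98.3108059 ] 0.24826805878471245 [-0.58573998  0.38698094 -0.52260327]
[[-0.006  0.998  0.06 ]
 [ 0.001  0.06  -0.998]
 [-1.    -0.006 -0.001]]
```

View pics/w13.png

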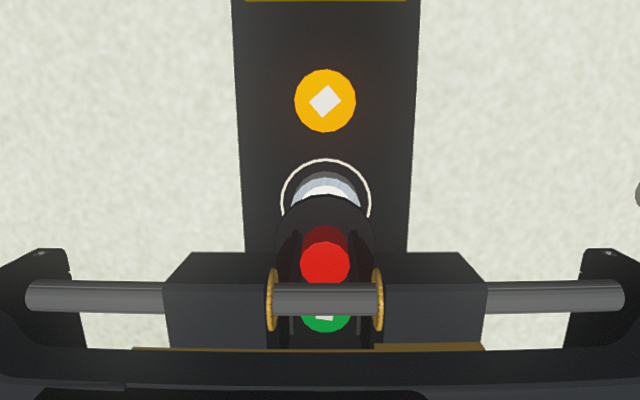

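Call:
{"fn": "apply_moves", "kwargs": {"offset": [[0, -0.03, -1], [0, -0.03, -1.7], [0, -0.03, -2.0], [0, -0.03, -2.14], [0, -0.03, -2.19], [0, -0.03, -2.21], [0, -0.03, -2.23], [0, -0.03, -2.23]], "yaw": [0, 0, 0, 0, 0, 0, 0, 0], "jaw": [0.9, 0.9, 0.9, 0.9, 0.9, 0.9, 0.9, 0.9]}}

```text
t: 29.08
eef_pos: [477.6, -13.0, 42.8]
tcp_rot: [-1.753, 1.565, 3.019]
ft_force: [0.6, -0.3, -0.1]
opening: 0.243
```

Call:
{"fn": "apply_moves", "kwargs": {"offset": [[0, 0, -0.02], [0, 0, -0.03], [0, 0, -0.03]], "yaw": [0, 0, 0], "jaw": [0.9, 0.9, 0.9]}}

```text
t: 29.45
eef_pos: [477.6, -13.1, 42.3]
tcp_rot: [-1.743, 1.566, 3.029]
ft_force: [-2.0, -1.2, 4.7]
opening: 0.244
```

Contact; release and rise.

Call:
{"fn": "apply_moves", "kwargs": {"offset": [[0, 0, 0], [0, 0, 0], [0, 0, 0], [0, 0, 0], [0, 0, 0.6], [0, 0, 2], [0, 0, 4], [0, 0, 4], [0, 0, 4]], "yaw": [0, 0, 0, 0, 0, 0, 0, 0, 0], "jaw": [0.5, 0.2, 0, 0, 0, 0, 0, 0, 0]}}

```text
t: 30.58
eef_pos: [477.4, -13.0, 141.9]
tcp_rot: [-1.743, 1.565, 3.029]
ft_force: [0.4, -0.5, 0.1]
opening: 0.502
```

Run:
```python
from h import *
c=cam('wrist');s=c['s'];print(s['t'],s['eef_pos'],s['opening'],s['ft_force'])
cv2.imwrite('pics/w14.png',c['f'])
h,S,v=cv2.split(hsv(c));red=((h<8)|(h>172))&(S>130)
for b in blobs(red&(v>150)&(np.arange(400)[:,None]<245),100):
    e=cv2.fitEllipse(cv2.convexHull(b));print('red',e,plane(c,[e[0]],60))
```

```text
30.575 [477.35387687 -13.02593391 141.91414036] 0.5015055373490329 [ 0.39946235 -0.47770601  0.05720059]
red ((325.4299621582031, 206.08595275878906), (30.37923812866211, 31.435361862182617), 90.94186401367188) [[477.36829364 -11.75559896  60.        ]]
```

View pics/w14.png

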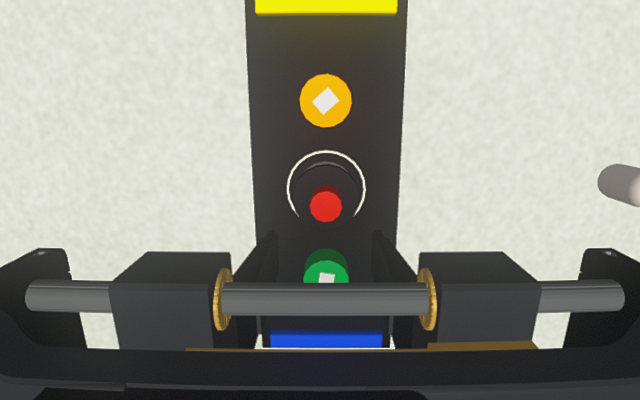

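Call:
{"fn": "apply_moves", "kwargs": {"offset": [[0, 0, 1], [0, 0, 2], [0, -2.5, 2.5], [0, -5, 2.5], [-1, -7.5, 2.5], [-2, -10, 2.5], [-2, -12, 2.5], [-2, -12, 2.5], [-2, -12, 2.5], [-2, -12, 2.5]], "yaw": [0, 0, 0, 0, 0, 0, 0, 0, 0, 0], "jaw": [0, 0, 0, 0, 0, 0, 0, 0, 0, 0]}}

```text
t: 31.88
eef_pos: [427.3, -311.7, 203.5]
tcp_rot: [-1.857, 1.563, 2.917]
ft_force: [0.4, -0.3, 0.1]
opening: 0.497
```

Run:
```python
from h import *
c=cam('top');cv2.imwrite('pics/top9.png',c['f'])
h,S,v=cv2.split(hsv(c))
for n,m,z in [('amb',(h>8)&(h<22)&(S>150),32),('green',(h>45)&(h<85)&(S>100),32),('red',((h<6)|(h>174))&(S>130)&(v>60),60),('yel',(h>22)&(h<35)&(S>150),14),('blue',(h>105)&(h<130)&(S>150),14)]:
    for b in blobs(m):
        if cv2.contourArea(b)>3000: continue
        M=cv2.moments(b);u=(M['m10']/M['m00'],M['m01']/M['m00']);print(n,np.round(u,1),plane(c,[u],z)[0].round(1))
```

```text
amb [288.9 223.7] [472.2  60.7  32. ]
green [355.4 218.9] [481.5 -88.8  32. ]
green [463.9 208.2] [ 503.2 -330.9   32. ]
green [492.6 156.3] [ 621.1 -402.6   32. ]
red [322.  220.1] [476.8 -14.3  60. ]
yel [257.4 227. ] [466.9 134.9  14. ]
blue [387.6 217.6] [ 485.4 -163.6   14. ]
```

View pics/top9.png

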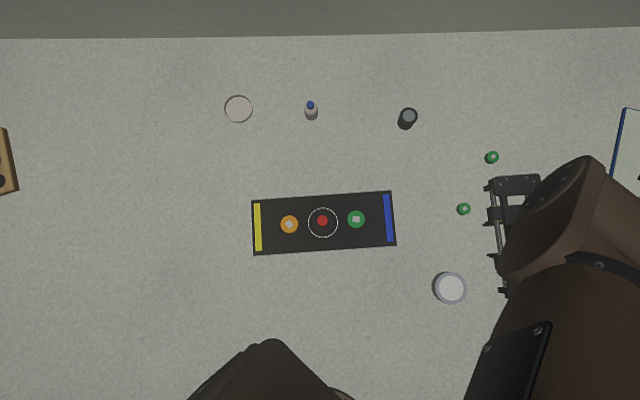

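The top view shows amber (289,224), the covered block with its red knob (322,220) and green (355,219) in one line. The dish (238,109), bottle (310,109) and loupe (408,118) have not moved.

```bash
python3 -c "
from cell import env
print(env.job_done())"
```

```text
the job is handed in; nothing more can be done
None
```

The test queue is laid out and handed in at about 32 s of the 102 s allowed. I placed the small steel block on the ring, then the amber, then the large green specimen, and last the cover on the block. I lowered each one until the wrist felt contact (about 5–11 N) and only then released it.

Last checks:

| Check | Measured | Allowed |
|---|---|---|
| Block from ring centre (wrist camera) | about 1 mm | under 12 mm |
| Amber from block / from yellow bar | 75 / 74 mm | 60–90 mm |
| Green from block / from blue bar | 75 / 75 mm | 60–90 mm |
| Cover from block axis | under 1 mm | under 10 mm |

- **Upright and in line:** everything looked upright and in one line along the middle of the mat. I judged tilt by eye, not by measurement.
- **Bystanders:** the bottle, loupe and dish show at the same pixels as at the start. The arm was clear of everything when I handed in.
- **Disagreement:** the top and wrist cameras differed by about 2–3 mm in y throughout. I aimed at the mean or at the consistent offset between them, and this is well inside the tolerances.
- **No failures:** no check failed. The simulator gives no verdict, so these measurements are the only confirmation.

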